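# Load the tape stand and hold the gap-set tweezers ready over it

### The arm

A 7-joint arm with a two-finger parallel gripper is mounted at the origin on the work surface. World frame = base frame: x ahead of the robot, y to its left, z up, the work surface at z = 0. Lengths are in m, angles in rad, forces in N, time in s.
With the tool pointing down it reaches from about 0.35 to 0.9 m from the base axis. Payload 7.2 kg.
Tool frame: the origin (TCP) lies at the very end of the fingers, on their centre line; the grasp point (between the pads) lies 19 mm behind it; z points along the fingers, y is the line along which they close (so a half turn about z gives the same grasp; the last joint's range is limited). The gripper opens to 88 mm and grips with 3 to 60 N. Pads are 20 mm wide; open, the fingers measure 115 mm over their backs; the gripper's body (75 mm by 178 mm) begins 61 mm behind the grasp point.
Start: joints at [-1.294, 0.411, -0.013, 1.596, 0.006, 1.134, -0.082], TCP at [0.211, 0.588, 0.192] pointing down, gripper open.
Joint ranges: [-2.95, 2.95], [-0.29, 1.99], [-1.47, 1.44], [0.14, 2.54], [-1.03, 4.17], [0.13, 1.85], [-2.86, 2.86]. Speed limits (rad/s): [2.39, 2.39, 3.01, 3.01, 3.14, 3.14, 3.14].

### API

Orientations are given as a unit quaternion [x, y, z, w].
In Python, from plant import readout, cams, job_done gives the robot as it stands.
- The arm moves only by the shell command python3 -m creep 'ROWS'. ROWS is JSON, a list of rows, each a list of 3 entries, a list of its own where there are three numbers: the shift along the tool's x, y, z in units of 20 mm (1.0 is 20 mm), then the turn, a rotation vector about the tool's x, y, z in units of 6 degrees (1.0 is 6 degrees), then the closure, from 0 (fully open) to 1 (shut). In form: [[[x, y, z], [ax, ay, az], hand], ...]. A call has 1 to 10 rows; each row shifts and turns the commanded pose from where the row before left it, along the tool's axes as they then stand; what a row does not reach is not made up. A row lasts 1/12 s, in which the tool goes at most 41.7 mm and 7.16 degrees, less where a joint would pass 70% of its speed; a pose out of reach is approached as far as the arm can. A call with a number of a shift or a turn outside -1 to 1 is refused whole. A call with a gripper value outside its range is refused whole. The fingers move at their own pace and stop on an object; the grip force is fixed at half the most. Time passes only in rows, so rows that do not move let the fingers close. It gives the time, the measured TCP pose, the force, the opening and the grip force at its end, in the units of the state.
- readout.observe(): the state, without advancing time (a new reading comes with each control period).
- cams.capture(name): name is "scene" or "top"; returns (picture, depth): 400x640x3 uint8, blue, green, red; 400x640 float32, m along the optical axis (not along the pixel's ray), 0 where there is no reading.
- cams.calibration(name): a dict with "vfov" (degrees; the focal length in pixels is half the picture's height over the tangent of half this angle, whatever the lens; pixels are square), "cx", "cy" (the principal point, pixels), "distortion" ([k1, k2, p1, p2, k3] as OpenCV has them; the pictures are not rectified), "T" (4x4, takes a point from camera to world coordinates). Camera axes: x right, y down, z forward; pixel columns grow to the right and rows downward; lengths in m; the calibration is good to about 2 mm. A picture is of the moment at which its call begins. calibration takes no time and is no camera call.
- job_done(): hands the job in; it is judged then, once.
The state is a dict: "time_s": time; "q": joint angles; "qvel": joint speeds; "tau": joint torques, N m; "tool_pos": TCP position; "ee_rot": TCP orientation; "ft_force": force on the tool from outside, world axes, zero at the start; "wrist_torque": the same for the moment, N m; "finger_gap": opening from 0.0 (shut) to 1.0 (fully open); "finger_force": force on a finger pad.
Only numpy, scipy, OpenCV 4.12 (cv2) and the standard library are available. Lean on these libraries where they do the work, as an engineer would, in place of code of your own. Each camera call takes 0.05 s, during which the arm holds its last target. There are 200 camera calls.

### The job

Put the small roll of masking tape on the tape stand's spindle, fully home, and let go of it. Then lift the sprung tweezers off their rest, squeeze them until the sprung leg stands wholly over the rider set on their gauge strip, and hold them level and still at that gap with both tips a few centimetres above the mounted roll, touching neither it nor the stand, ready to take the tape end. Finish while still holding them there, squeezed; leave everything else on the bench where it is.

Things in the scene. Friction and masses are not known exactly. Their poses are not given: they have to be found in the camera images.
- roll: The small roll of masking tape: a paper-coloured solid ring standing on its flat side, axis upright, 60 mm outer diameter, 36 mm tall, bore 25.4 mm, 65 to 125 g, loose. Origin: centre of its underside; z along its axis, up. It starts on the bench left or right of the stand.
- stand: Tape stand, fixed: grey round foot 90 mm across and 12 mm thick with one upright steel spindle, 21 mm thick, tapered over its last 7 mm to 12 mm, top at 67 mm. Origin: centre of the foot's underside, on the spindle's axis. A roll that is home stands on the foot, its underside 12 mm and its top 48 mm above the bench.
- spindle_top (a point): Centre of the spindle's top, 67 mm above the stand's origin.
- rest: Blue plastic tweezers rest, fixed, turned within 0.5 rad of straight ahead: plate 170 x 50 x 4 mm with two cross bars 16 mm long in x, tops at 20 mm, centred at its x = -78 mm (50 mm wide) and +50 mm (68 mm wide); open between them. Origin: centre of its underside; x along the tweezers.
- tweezers: Steel sprung tweezers, about 60 g in all, lying level on the rest, loose. Origin: underside, mid-length, midway between the open legs (20 mm above the bench on the rest; yaw as the rest). x to the tips, z up; legs open sideways: +y leg fixed, -y leg sprung. Spine block x = -98 to -76 mm, 18 mm wide; legs 3 mm thick, 6 to 20 mm above the underside, x = -85 to +84 mm. Balance point near x = 0.
- grip (a point): Where to pinch the legs (ribbed): x = 0, y = 0, 13 mm above the tweezers' underside; squeeze along their y. Open, each leg splays 0.1 rad and they measure 30 mm over the outer faces here. Each mm of squeeze here closes the tips by 2 mm. Fingers wider than 60 mm along x would foul the rest's bars or the gauge strip.
- fixed_tip (a point): Tip of the fixed leg: x = 84, y = 22, z = 13 mm in the tweezers' frame. At the start the tips face roughly away from the robot.
- sprung_tip (a point): Tip of the sprung leg, 13 mm above the underside; 44 mm from the other tip (centres) when open, y = -22 mm.
- spring_leg (a joint): Angle of the sprung leg about its upright hinge at the tweezers' x = -85, y = -5 mm, rad: 0 open (against its stop), grows as it is squeezed towards the fixed leg, 0.255 nearly shut. Torque 0.25 N m to leave the stop, rising 2 N m per rad: about 3 N at the grip to start, 7.5 N at 0.2 rad. Springs back when let go.
- leg_mark (a point): Point on the sprung leg's centre line, bottom edge, 135 mm from the hinge, where it crosses the gauge strip: a flat aluminium strip 12 mm wide, 4 mm thick, fixed to the fixed leg at the tweezers' x = 50 mm and running across under the sprung leg to y = -28 mm. As the leg is squeezed it moves to the tweezers' +y.
- rider_mark (a point): Middle of the rider, a dark steel sleeve on the gauge strip, 7 mm wide (tweezers' y), 22 mm long, set beforehand to mark the wanted gap: x = 50 mm, y from -10 to +8 mm, differs each time, stays put. Axes as the tweezers'. The gap is right when the 3 mm sprung leg lies wholly over the rider: leg_mark within 2 mm of rider_mark along y (spring_leg 0.06 to 0.20 rad).
- wide_roll: Bystander: a wide flat roll of tape lying on the bench, 96 mm across, 24 mm tall, bore 76 mm (too wide for the stand's job). Leave it. Origin: centre of its underside.
- ink_jar: Bystander: white plastic ink jar, 64 mm across, 75 mm tall. Leave it. Origin: centre of its underside.
- spatula: Bystander: ink spatula, 200 mm long, lying on the bench. Leave it.
- cube_a: Bystander: orange 50 mm plastic cube (a printed part) on the robot's side of the bench. Leave it. Origin: centre of its underside.
- cube_b: Bystander: orange 50 mm plastic cube at the far left. Leave it. Origin: centre of its underside.
- squeegee: Bystander: squeegee standing on its wooden back, 120 x 30 mm, 52 mm tall, far right. Leave it. Origin: centre of its underside.
- knob_nut: Bystander: black clamp knob, 38 mm across, 30 mm tall, on the robot's side of the bench. Leave it. Origin: centre of its underside.

How it is judged:
By the outcome, as a careful person would: the job done as asked, in the order asked, and still so for the second after the job is handed in, while the arm keeps its last pose, push and grip.
It also fails if it takes over 67 s, if anything falls off the work surface, if the arm or the gripper's body presses on something with over 40 N, if the wrist force passes 120 N, or if a joint passes its speed limit or range.

## Working session

There is one attempt and no reset: what is moved stays moved. The work goes in short steps, Python scripts to look and compute and a shell command to move; the robot and the scene stay as the last step left them, time stands still between calls to the robot, and variables do not carry over. Pictures are saved under pics/ and viewed, at most 10 in all, crops included, and the job is handed in when it is done.

```bash
mkdir -p pics; ls; python3 - <<'E'
from plant import readout,cams
import cv2,numpy as np
for n in("scene","top"):
    p,d=cams.capture(n); cv2.imwrite(f"pics/{n}0.png",p); np.savez(f"{n}0.npz",p=p,d=d)
    c=cams.calibration(n); print({k:(np.round(v,4).tolist() if k!='vfov' else v) for k,v in c.items()}, (d>0).mean())
s=readout.observe();print(s)
E
```

```text
pics
{'vfov': 53.10064112065645, 'cx': 321.1788, 'cy': 200.9429, 'distortion': [-0.0484, 0.0, 0.0, 0.0, 0.0], 'T': [[-0.4772, 0.57, -0.6688, 1.2193], [0.8786, 0.3266, -0.3485, 0.397], [0.0198, -0.7539, -0.6567, 0.7217], [0.0, 0.0, 0.0, 1.0]]} 0.99577734375
{'vfov': 43.08527004338623, 'cx': 318.3457, 'cy': 204.7926, 'distortion': [0.0412, 0.0, 0.0, 0.0, 0.0], 'T': [[-0.1482, -0.965, 0.2163, 0.3435], [-0.989, 0.1448, -0.0317, 0.0602], [-0.0007, -0.2186, -0.9758, 1.1699], [0.0, 0.0, 0.0, 1.0]]} 0.99611328125
{'time_s': 0.1, 'q': array([-1.29418028,  0.41183242, -0.01275889,  1.59696775,  0.00564258,
        1.13431062, -0.08218125]), 'qvel': array([-8.96741693e-04, -2.18460590e-04, -9.88781958e-05, -1.13674239e-03,
        6.00894764e-04,  2.36694161e-04,  4.31466694e-04]), 'tau': array([ 2.88709743e-03, -5.89094603e+01,  6.43936303e-01, -2.91708076e+01,
       -5.36913110e-02,  1.45725359e-02,  5.71988733e-05]), 'tool_pos': array([0.21111897, 0.58771874, 0.19158216]), 'ee_rot': array([ 1.71503891e-01,  9.85183164e-01, -7.38198910e-04, -6.53044957e-05]), 'ft_force': array([-0.63326146, -0.40477122, -0.56701412]), 'wrist_torque': array([-0.02685291,  0.04993577,  0.01438394]), 'finger_force': 0.0, 'finger_gap': 0.9986824252626295}
```

View pics/top0.png

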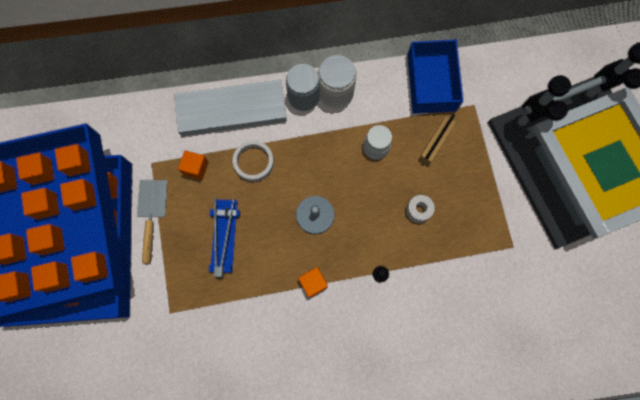

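View pics/scene0.png

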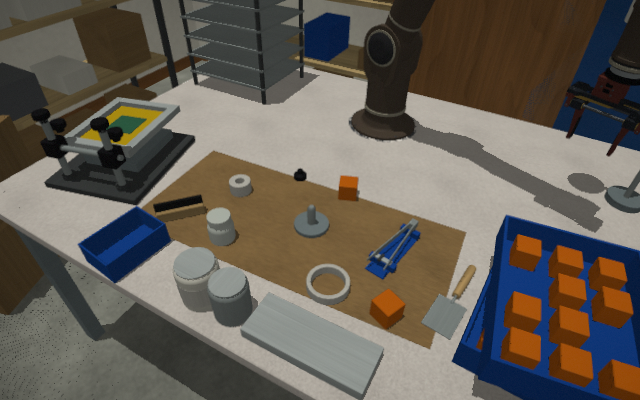

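The top view shows the roll at (420,209), the stand at (315,214) with its spindle top near (314,210), and the tweezers on the blue rest from the spine at (218,272) to the tips at about (215–235,203). The scene view shows the same things: roll (240,185), stand (311,222) and rest (395,248).

```bash
cat > h.py <<'E'
import numpy as np,cv2
from plant import readout,cams
def cal(n):
    c=cams.calibration(n); f=200/np.tan(np.radians(c["vfov"]/2))
    return np.array([[f,0,c["cx"]],[0,f,c["cy"]],[0,0,1]]),np.array(c["distortion"]),np.array(c["T"])
def ray(n,uv):
    K,D,T=cal(n); u=cv2.undistortPoints(np.float64(uv).reshape(-1,1,2),K,D)[:,0]
    return T[:3,3],np.c_[u,np.ones(len(u))]@T[:3,:3].T
def plane(n,uv,z):
    o,d=ray(n,uv); return o+d*((z-o[2])/d[:,2])[:,None]
def cloud(n,dep):
    v,u=np.mgrid[:400,:640]; o,d=ray(n,np.c_[u.ravel(),v.ravel()])
    return (o+d*dep.reshape(-1,1)).reshape(400,640,3)
def proj(n,P):
    K,D,T=cal(n); Ti=np.linalg.inv(T)
    return cv2.projectPoints(np.float64(P).reshape(-1,1,3),cv2.Rodrigues(Ti[:3,:3])[0],Ti[:3,3],K,D)[0][:,0]
E
python3 - <<'E'
from h import *
for n in("top","scene"):
    z=np.load(n+"0.npz");p,d=z["p"],z["d"];X=cloud(n,d)
    g=plane(n,[[420,209],[315,214],[225,238]],0.02) if n=="top" else g
    if n=="top":print(g.round(3))
    def pts(c,r,lo,hi):
        m=(np.hypot(X[...,0]-c[0],X[...,1]-c[1])<r)&(X[...,2]>lo)&(X[...,2]<hi)&(d>0);return m
    bench=pts(g[1],.2,-.02,.008);print(n,"bench z",np.median(X[bench][:,2]))
    for name,c,r,lo,hi,zz in(("roll",g[0],.06,.028,.05,.036),("foot",g[1],.07,.006,.02,.012),("spindle",g[1],.05,.06,.08,.067)):
        m=pts(c,r,lo,hi);q=plane(n,np.argwhere(m)[:,::-1],zz)
        cc,rad=cv2.minEnclosingCircle(q[:,:2].astype(np.float32)*1000)
        print(name,m.sum(),np.round(cc,1),round(rad,1),"mean",X[m].mean(0).round(4))
    hsv=cv2.cvtColor(p,cv2.COLOR_BGR2HSV);m=pts(g[2],.13,-.01,.05)
    b=m&(hsv[...,0]>105)&(hsv[...,0]<130)&(hsv[...,1]>150)
    for lo,hi,zz in((-.0,.011,.004),):
        k=b&(X[...,2]<hi);q=plane(n,np.argwhere(k)[:,::-1],zz);print("rest",k.sum(),cv2.minAreaRect(q[:,:2].astype(np.float32)*1000))
    uv=(170,185) if n=="top" else (350,205)
    c=p[uv[1]:uv[1]+100,uv[0]:uv[0]+100];cv2.imwrite(f"pics/{n}1.png",cv2.resize(c,None,fx=6,fy=6,interpolation=cv2.INTER_CUBIC))
E
```

```text
[[ 0.554 -0.209  0.02 ]
 [ 0.578  0.034  0.02 ]
 [ 0.553  0.246  0.02 ]]
top bench z 0.0006139206103412675
roll 447 [ 555.1 -206.8] 30.6 mean [ 0.5548 -0.2074  0.036 ]
foot 1054 [577.6  33.1] 68.6 mean [0.5789 0.0337 0.012 ]
spindle 59 [578.6  33.9] 10.1 mean [0.5793 0.034  0.065 ]
rest 846 ((562.5921020507812, 249.05294799804688), (52.05018997192383, 168.47918701171875), 79.2245864868164)
scene bench z 0.0008470937163518322
roll 238 [ 559.  -198.6] 34.3 mean [ 0.5591 -0.2016  0.0347]
foot 638 [583.2  38.1] 47.7 mean [0.5873 0.041  0.0123]
spindle 44 [585.6  40.6] 12.8 mean [0.5836 0.0389 0.0647]
rest 723 ((566.9484252929688, 254.5052947998047), (61.04220962524414, 167.4871063232422), 79.7767105102539)
```

View pics/top1.png

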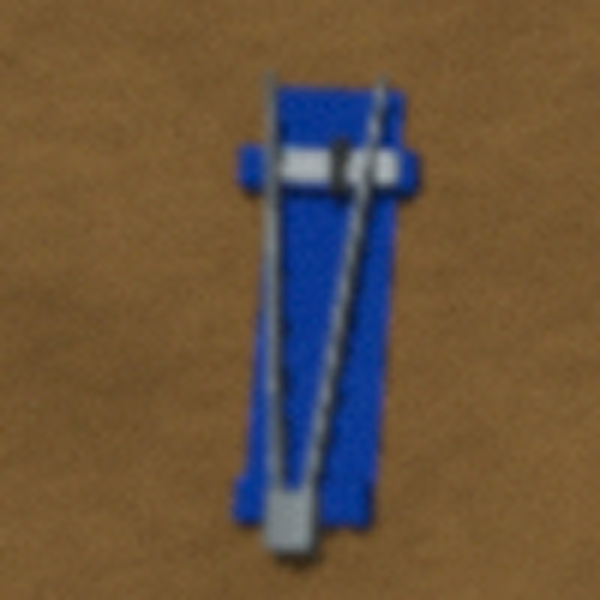

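View pics/scene1.png

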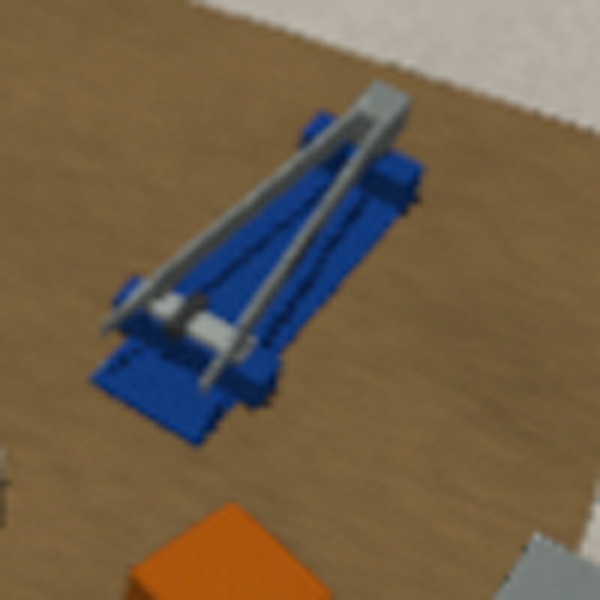

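The crop of the top view shows the legs open, with the fixed leg on the left. The dark rider is at (340,165) in the crop (226.7, 212.5 in the full image), on the light strip, left of the sprung leg at about (362,170). The scene crop agrees, with the rider near (185,318). Next I go above the roll.

```bash
cat >> h.py <<'E'
from scipy.spatial.transform import Rotation as Rn
def need(t):
    s=readout.observe();R=Rn.from_quat(s["ee_rot"]);d=R.inv().apply(np.array(t)-s["tool_pos"])/.02
    y=R.apply([0,1,0]);print("t",round(s["time_s"],2),"pos",s["tool_pos"].round(4),"units",d.round(2),"yaw_y",np.degrees(np.arctan2(y[1],y[0])).round(2),"zax",R.apply([0,0,1]).round(3),"F",s["ft_force"].round(1),"gap",round(s["finger_gap"]*88,1),"ff",round(s["finger_force"],1))
E
R='[[[-0.925,-0.988,0],[0,0,0],0],[[-0.925,-0.988,0],[0,0,0],0],[[-0.925,-0.988,0],[0,0,0],0],[[-0.925,-0.988,0],[0,0,0],0],[[-0.925,-0.988,0],[0,0,0],0],[[-0.925,-0.988,0],[0,0,0],0],[[-0.925,-0.988,0],[0,0,0],0],[[-0.925,-0.988,0],[0,0,0],0]]' ; true
python3 -m creep '[[[-0.925,-0.988,0],[0,0,0],0],[[-0.925,-0.988,0],[0,0,0],0],[[-0.925,-0.988,0],[0,0,0],0],[[-0.925,-0.988,0],[0,0,0],0],[[-0.925,-0.988,0],[0,0,0],0],[[-0.925,-0.988,0],[0,0,0],0],[[-0.925,-0.988,0],[0,0,0],0],[[-0.925,-0.988,0],[0,0,0],0]]'
python3 -c "from h import *;need([.555,-.207,.10])"
```

```text
time_s: 0.77
tool_pos: [0.2973, 0.3879, 0.1921]
ee_rot: [0.172, 0.985, -0.0, -0.0]
ft_force: [0.4, 0.4, 0.4]
finger_gap: 1.0
finger_force: 0.0
t 0.77 pos [0.2973 0.3879 0.1921] units [-22.18 -23.64   4.61] yaw_y 70.25 zax [-0. -0. -1.] F [0.4 0.4 0.4] gap 88.0 ff 0.0
```

```bash
python3 -m creep '[[[-0.924,-0.985,0],[0,0,0],0],[[-0.924,-0.985,0],[0,0,0],0],[[-0.924,-0.985,0],[0,0,0],0],[[-0.924,-0.985,0],[0,0,0],0],[[-0.924,-0.985,0],[0,0,0],0],[[-0.924,-0.985,0],[0,0,0],0],[[-0.924,-0.985,0],[0,0,0],0],[[-0.924,-0.985,0],[0,0,0],0]]' >/dev/null
python3 -m creep '[[[-0.924,-0.985,0],[0,0,0],0],[[-0.924,-0.985,0],[0,0,0],0],[[-0.924,-0.985,0],[0,0,0],0],[[-0.924,-0.985,0],[0,0,0],0],[[-0.924,-0.985,0],[0,0,0],0],[[-0.924,-0.985,0],[0,0,0],0],[[-0.924,-0.985,0],[0,0,0],0],[[-0.924,-0.985,0],[0,0,0],0]]' >/dev/null
python3 -m creep '[[[-0.924,-0.985,0.5],[0,0,0],0],[[-0.924,-0.985,0.5],[0,0,0],0],[[-0.924,-0.985,0.5],[0,0,0],0],[[-0.924,-0.985,0.5],[0,0,0],0],[[-0.924,-0.985,0.5],[0,0,0],0],[[-0.924,-0.985,0.5],[0,0,0],0],[[-0.924,-0.985,0.5],[0,0,0],0],[[-0.924,-0.985,0.5],[0,0,0],0],[[0,0,0],[0,0,0],0]]' >/dev/null
python3 -c "from h import *;need([.555,-.207,.009])"
```

```text
t 2.85 pos [ 0.5542 -0.2107  0.1103] units [0.02 0.2  5.06] yaw_y 69.98 zax [-0.002 -0.003 -1.   ] F [-0.9  0.3  0.2] gap 88.1 ff 0.0
```

```bash
python3 -m creep '[[[0,0.1,0.8],[0,0,0],0],[[0,0.1,0.8],[0,0,0],0],[[0,0,0.8],[0,0,0],0],[[0,0,0.8],[0,0,0],0],[[0,0,0.8],[0,0,0],0],[[0,0,0.6],[0,0,0],0],[[0,0,0.46],[0,0,0],0],[[0,0,0],[0,0,0],0]]' >/dev/null
python3 -c "from h import *;need([.555,-.207,.009])"
python3 -m creep '[[[0,0,0],[0,0,0],0.5],[[0,0,0],[0,0,0],0.5],[[0,0,0],[0,0,0],0.5],[[0,0,0],[0,0,0],0.5],[[0,0,0],[0,0,0],0.5],[[0,0,0],[0,0,0],0.5],[[0,0,0],[0,0,0],0.5]]' 
python3 -c "from h import *;need([.555,-.207,.009])"
```

```text
t 3.52 pos [ 0.5549 -0.201   0.0094] units [-0.11 -0.28  0.02] yaw_y 70.26 zax [-0.003  0.001 -1.   ] F [ 0.4  0.3 -0.8] gap 87.9 ff 0.0
time_s: 4.1
tool_pos: [0.5562, -0.2017, 0.0114]
ee_rot: [0.172, 0.985, 0.0, 0.0]
ft_force: [0.5, -0.8, 0.7]
finger_gap: 0.522
finger_force: 0.0
t 4.1 pos [ 0.5562 -0.2017  0.0114] units [-0.03 -0.27  0.12] yaw_y 70.25 zax [ 0.  0. -1.] F [ 0.5 -0.8  0.7] gap 45.9 ff 0.0
```

```bash
python3 - <<'E'
from h import *
p,d=cams.capture("scene");t,_=cams.capture("top")
a=cv2.resize(p[100:260,140:400],None,fx=2,fy=2);b=cv2.resize(t[130:280,340:500],None,fx=2,fy=2)
o=np.zeros((320,840,3),np.uint8);o[:320,:520]=a;o[:300,520:]=b;cv2.imwrite("pics/g1.png",o[:,:800]);need([0.555,-.207,.009])
print(proj("top",[[.555,-.207,.036],[.5562,-.2017,.0114]]))
E
```

```text
t 4.2 pos [ 0.5561 -0.2017  0.0112] units [-0.04 -0.27  0.11] yaw_y 70.25 zax [ 0.  0. -1.] F [ 0.3 -0.2 -0.6] gap 44.3 ff 0.0
[[420.53494841 207.05012279]
 [416.12985294 209.13969369]]
```

View pics/g1.png

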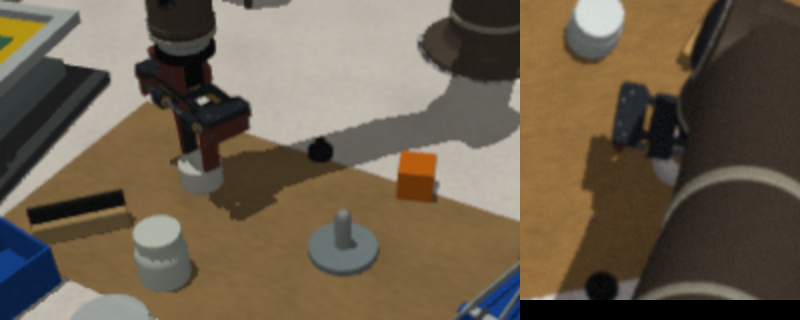

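The scene view shows the fingers closed to 44 mm behind the roll at (202,178 in the crop), so the roll was not pinched and probably slid away in front of them. I open, rise and look again.

```bash
python3 -m creep '[[[0,0,0],[0,0,0],0],[[0,0,0],[0,0,0],0],[[0,0,0],[0,0,0],0],[[0,0,0],[0,0,0],0],[[0,0,0],[0,0,0],0],[[0,0,-0.9],[0,0,0],0],[[0,0,-0.9],[0,0,0],0],[[0,0,-0.9],[0,0,0],0],[[0,0,-0.9],[0,0,0],0],[[0,0,-0.9],[0,0,0],0]]' >/dev/null
python3 -m creep '[[[0.5,0,0],[0,0,0],0],[[0.5,0,0],[0,0,0],0],[[0,0,0],[0,0,0],0]]' >/dev/null
python3 - <<'E'
from h import *
p,d=cams.capture("scene");t,dt=cams.capture("top")
need([0.555,-.207,.009])
for n,im,D in(("scene",p,d),("top",t,dt)):
    X=cloud(n,D);h=cv2.cvtColor(im,cv2.COLOR_BGR2HSV)
    m=(D>0)&(abs(X[...,0]-.57)<.12)&(abs(X[...,1]+.2)<.1)&(X[...,2]>.029)&(X[...,2]<.041)
    q=plane(n,np.argwhere(m)[:,::-1],.036)[:,:2].astype(np.float32)*1000
    print(n,m.sum(),cv2.minEnclosingCircle(q) if len(q) else 0,q.mean(0),q.min(0),q.max(0), X[m].mean(0))
a=cv2.resize(p[100:260,140:400],None,fx=2,fy=2);b=cv2.resize(t[130:280,340:500],None,fx=2,fy=2)
o=np.zeros((320,840,3),np.uint8);o[:320,:520]=a;o[:300,520:]=b;cv2.imwrite("pics/g2.png",o[:,:800])
E
```

```text
t 5.38 pos [ 0.5362 -0.1943  0.1002] units [-1.11 -0.28  4.56] yaw_y 70.25 zax [-0.002  0.001 -1.   ] F [ 0.8 -0.1 -0.2] gap 88.0 ff 0.0
scene 286 ((610.661376953125, -222.93922424316406), 86.55846405029297) [ 581.9604 -207.6878] [ 526.10284 -255.63333] [ 694.2723  -170.90605] [ 0.58093304 -0.20872583  0.03482678]
top 314 ((607.8800048828125, -230.373779296875), 87.12100982666016) [ 574.3305 -214.4686] [ 525.8242 -267.0189] [ 689.3794  -177.44067] [ 0.57460066 -0.21472089  0.03507624]
```

View pics/g2.png

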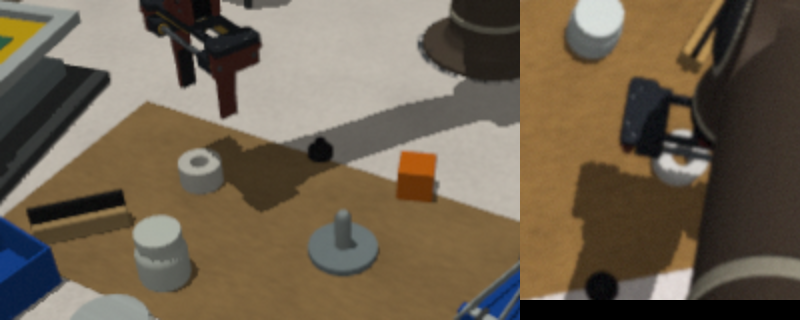

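```bash
python3 - <<'E'
from h import *
ref={n:np.load(n+"0.npz") for n in("scene","top")}
for n in("scene","top"):
    now=cams.capture(n)
    for lab,(im,D) in(("start",(ref[n]["p"],ref[n]["d"])),("now",now)):
        X=cloud(n,D);m=(D>0)&(np.hypot(X[...,0]-.56,X[...,1]+.205)<.05)&(X[...,2]>.031)&(X[...,2]<.041)&(im.min(2)>90)
        uv=np.argwhere(m)[:,::-1];q=plane(n,uv,.036)[:,:2].astype(np.float32)*1000
        print(n,lab,m.sum(),uv.min(0),uv.max(0),uv.mean(0).round(1),cv2.minEnclosingCircle(q),X[m].mean(0).round(4))
for n in("scene","top"):print(n,proj(n,[[.5562,-.2017,.0114],[.5362,-.1943,.1002],[.555,-.207,.036],[.555,-.207,0]]).round(1))
E
```

```text
scene start 203 [229 174] [250 187] [239.5 180.9] ((557.2723388671875, -204.53196716308594), 31.383560180664062) [ 0.5583 -0.203   0.0355]
scene now 183 [229 175] [249 187] [238.9 181.3] ((558.878173828125, -202.0531768798828), 30.242963790893555) [ 0.5609 -0.203   0.0357]
top start 420 [408 195] [433 219] [420.8 207. ] ((555.1094360351562, -207.7667999267578), 29.922391891479492) [ 0.555  -0.2075  0.0361]
top now 237 [409 195] [433 220] [420.7 211.2] ((554.6767578125, -206.9545135498047), 30.12271499633789) [ 0.5454 -0.2055  0.0359]
scene [[241.3 187.4]
 [244.4 158.4]
 [239.  179.6]
 [240.5 189.7]]
top [[416.1 209.1]
 [422.3 209.9]
 [420.5 207.1]
 [417.5 210.3]]
```

The roll has not moved, so at closure 0.5 the fingers had probably just not reached it (the opening may not be linear). I go back down and close fully.

```bash
python3 -m creep '[[[-0.55,-0.14,0],[0,0,0],0],[[-0.55,-0.14,0],[0,0,0],0],[[0,0,0.8],[0,0,0],0],[[0,0,0.8],[0,0,0],0],[[0,0,0.8],[0,0,0],0],[[0,0,0.8],[0,0,0],0],[[0,0,0.8],[0,0,0],0],[[0,0,0.5],[0,0,0],0],[[0,0,0],[0,0,0],0],[[0,0,0],[0,0,0],0]]' >/dev/null
python3 -c "from h import *;need([.555,-.207,.009])"
python3 -m creep '[[[0,0,0],[0,0,0],0.5],[[0,0,0],[0,0,0],0.5],[[0,0,0],[0,0,0],0.5],[[0,0,0],[0,0,0],0.5],[[0,0,0],[0,0,0],0.5],[[0,0,0],[0,0,0],0.5]]' |tail -2
python3 -m creep '[[[0,0,0],[0,0,0],0.7],[[0,0,0],[0,0,0],0.7],[[0,0,0],[0,0,0],0.7]]' |tail -2
python3 - <<'E'
from h import *
need([.555,-.207,.009])
p,d=cams.capture("scene");cv2.imwrite("pics/g3.png",cv2.resize(p[110:210,180:300],None,fx=5,fy=5,interpolation=cv2.INTER_CUBIC))
E
```

```text
t 6.32 pos [ 0.5558 -0.2078  0.0106] units [0.05 0.02 0.08] yaw_y 70.23 zax [-0.001  0.    -1.   ] F [-0.5 -0.1  0.2] gap 88.1 ff 0.0
finger_gap: 0.579
finger_force: 0.0
finger_gap: 0.36
finger_force: 0.0
t 7.07 pos [ 0.5561 -0.2076  0.0111] units [0.06 0.01 0.11] yaw_y 70.25 zax [ 0.  0. -1.] F [ 1.   0.2 -0.6] gap 31.7 ff 0.0
```

View pics/g3.png

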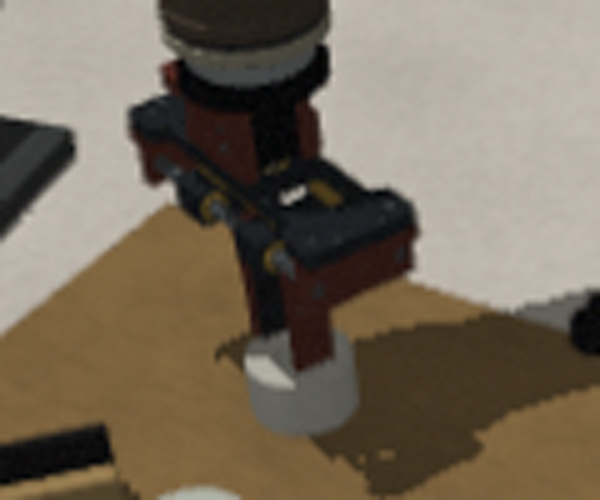

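The fingers appear to end at the roll's top face, not beside it. Depth at the finger pixels will settle it.

```bash
python3 - <<'E'
from h import *
p,d=cams.capture("scene");X=cloud("scene",d)
for (u,v) in [(242,170),(242,174),(242,178),(242,180),(242,182),(242,183),(242,184),(242,186),(242,188),(242,192),(233,168),(233,172),(233,174),(233,176),(233,179),(233,182),(233,186)]:
    print((u,v),p[v,u],X[v,u].round(4))
need([.555,-.207,.009])
E
```

```text
(242, 170) [16 20 42] [ 0.6117 -0.1413  0.13  ]
(242, 174) [17 22 42] [ 0.5681 -0.1819  0.0736]
(242, 178) [17 21 43] [ 0.5659 -0.1858  0.0572]
(242, 180) [19 23 45] [ 0.5674 -0.1854  0.0515]
(242, 182) [41 46 59] [ 0.5657 -0.1879  0.0424]
(242, 183) [72 78 82] [ 0.5646 -0.1894  0.0377]
(242, 184) [87 93 93] [ 0.5685 -0.1864  0.0381]
(242, 186) [87 93 95] [ 0.5729 -0.1835  0.0353]
(242, 188) [87 93 94] [ 0.5741 -0.1834  0.0292]
(242, 192) [87 94 94] [ 0.5752 -0.1845  0.0154]
(233, 168) [17 16 16] [ 0.5572 -0.2207  0.0722]
(233, 172) [14 14 14] [ 0.5589 -0.2213  0.0595]
(233, 174) [16 15 15] [ 0.5603 -0.2211  0.0536]
(233, 176) [17 15 14] [1.2193 0.397  0.7217]
(233, 179) [84 90 91] [ 0.5609 -0.2234  0.0358]
(233, 182) [158 170 171] [ 0.572  -0.2147  0.0363]
(233, 186) [141 151 152] [ 0.5836 -0.206   0.0337]
t 7.17 pos [ 0.556  -0.2077  0.0111] units [0.06 0.01 0.1 ] yaw_y 70.24 zax [-0.  0. -1.] F [ 1.2 -0.2 -0.4] gap 27.1 ff 0.0
```

```bash
python3 -m creep '[[[0,0,0],[0,0,0],0],[[0,0,0],[0,0,0],0],[[0,0,0],[0,0,0],0],[[0,0,0],[0,0,0],0],[[0,0,0],[0,0,0],0],[[0,0,0],[0,0,0],0],[[0,0,0],[0,0,0],0],[[0,0,0],[0,0,0],0]]' |tail -2
python3 - <<'E'
from h import *
p,d=cams.capture("scene");X=cloud("scene",d);h=cv2.cvtColor(p,cv2.COLOR_BGR2HSV)
m=(d>0)&(p.max(2)<62)&(np.hypot(X[...,0]-.556,X[...,1]+.208)<.07)&(X[...,2]<.1)&(X[...,2]>.014)
q=X[m];R=Rn.from_euler('z',-70.2,degrees=True).apply(q-[.556,-.2077,0])  # x' along tool y
for s in(-1,1):
    a=R[R[:,0]*s>.03];print(s,len(a),"z low",np.sort(a[:,2])[:8].round(4),a.min(0).round(4),a.max(0).round(4))
need([.555,-.207,.009])
cv2.imwrite("pics/g4.png",cv2.resize(p[110:210,180:300],None,fx=5,fy=5,interpolation=cv2.INTER_CUBIC))
# start picture check
z=np.load("scene0.npz");X=cloud("scene",z["d"]);m=(z["d"]>0)&(np.hypot(X[...,0]-.211,X[...,1]-.588)<.08)&(X[...,2]>.1)&(X[...,2]<.3);print("start tip z",np.sort(X[m][:,2])[:15].round(3))
E
```

```text
finger_gap: 0.871
finger_force: 0.0
-1 121 z low [0.0422 0.0423 0.0427 0.043  0.0444 0.0446 0.0447 0.045 ] [-0.0465 -0.0144  0.0422] [-0.0328  0.0079  0.0996]
1 125 z low [0.0419 0.0435 0.0448 0.0459 0.0461 0.0462 0.0462 0.0466] [ 0.0411 -0.0138  0.0419] [0.0548 0.0116 0.0963]
t 7.88 pos [ 0.5561 -0.2076  0.0111] units [0.06 0.01 0.11] yaw_y 70.24 zax [ 0.  0. -1.] F [ 0.5  0.1 -0.5] gap 80.9 ff 0.0
start tip z [0.22  0.221 0.221 0.221 0.221 0.222 0.222 0.222 0.223 0.223 0.223 0.223
 0.224 0.225 0.225]
```

View pics/g4.png

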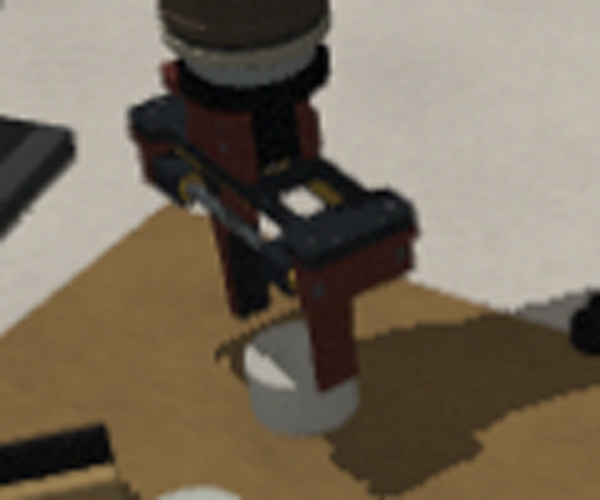

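The fingers end at z ≈ 0.041 while the reported TCP is at 0.011, and the start picture shows the same 30 mm offset (0.221 against 0.192). So the real fingertips sit about 30 mm behind the reported TCP, and I need to go 30 mm lower, watching the force.

```bash
python3 -m creep '[[[0,0,0.3],[0,0,0],0],[[0,0,0.3],[0,0,0],0],[[0,0,0.3],[0,0,0],0],[[0,0,0],[0,0,0],0]]' |sed -n 2,4p
python3 -m creep '[[[0,0,0.2],[0,0,0],0],[[0,0,0.2],[0,0,0],0],[[0,0,0.1],[0,0,0],0],[[0,0,0],[0,0,0],0]]' |sed -n 2,4p
python3 -m creep '[[[0,0,0],[0,0,0],0.6],[[0,0,0],[0,0,0],0.6],[[0,0,0],[0,0,0],0.6],[[0,0,0],[0,0,0],0.6],[[0,0,0],[0,0,0],0.6],[[0,0,0],[0,0,0],0.6],[[0,0,0],[0,0,0],0.6],[[0,0,0],[0,0,0],0.6]]'
python3 -c "from h import *;need([.555,-.207,.009])"
```

```text
tool_pos: [0.5551, -0.2072, -0.0085]
ee_rot: [0.172, 0.985, 0.0, -0.001]
ft_force: [-0.7, 0.7, 1.0]
tool_pos: [0.5557, -0.2075, -0.0175]
ee_rot: [0.172, 0.985, 0.0, -0.0]
ft_force: [0.3, -0.0, -0.4]
time_s: 9.22
tool_pos: [0.5562, -0.2076, -0.0167]
ee_rot: [0.171, 0.985, 0.0, 0.0]
ft_force: [0.6, 1.2, 1.2]
finger_gap: 0.683
finger_force: 30.0
t 9.22 pos [ 0.5562 -0.2076 -0.0167] units [ 0.07  0.01 -1.28] yaw_y 70.25 zax [ 0.  0. -1.] F [0.6 1.2 1.2] gap 60.1 ff 30.0
```

The roll is gripped (60.1 mm, 30 N). I lift it and carry it over the stand.

```bash
python3 -m creep '[[[0,0,-0.5],[0,0,0],0.7],[[0,0,-0.9],[0,0,0],0.7],[[0,0,-0.9],[0,0,0],0.7],[[0,0,-0.9],[0,0,0],0.7],[[0,0,-0.9],[0,0,0],0.7],[[0,0,-0.9],[0,0,0],0.7]]' |tail -2
python3 -m creep '[[[0.2,0.8,0],[0,0,0],0.7],[[0.2,0.8,0],[0,0,0],0.7],[[0.2,0.8,0],[0,0,0],0.7],[[0.2,0.8,0],[0,0,0],0.7],[[0.2,0.8,0],[0,0,0],0.7],[[0.2,0.8,0],[0,0,0],0.7],[[0.2,0.8,0],[0,0,0],0.7],[[0.2,0.8,0],[0,0,0],0.7],[[0.2,0.8,0],[0,0,0],0.7],[[0.2,0.8,0],[0,0,0],0.7]]' |tail -2
python3 -m creep '[[[0.2,0.8,0],[0,0,0],0.7],[[0.2,0.8,0],[0,0,0],0.7],[[0.2,0.8,0],[0,0,0],0.7],[[0.2,0.8,0],[0,0,0],0.7],[[0.2,0.54,0],[0,0,0],0.7],[[0,0,0],[0,0,0],0.7],[[0,0,0],[0,0,0],0.7]]' |tail -2
python3 - <<'E'
from h import *
need([.5562+.0235,-.2076+.2410,.02])
T=[.579,.034]
z0=np.load("scene0.npz")
for n in("scene","top"):
    p,d=cams.capture(n);X=cloud(n,d)
    r=np.hypot(X[...,0]-T[0],X[...,1]-T[1])
    m=(d>0)&(r<.06)&(p.min(2)>100)&(X[...,2]>.128)&(X[...,2]<.142)
    s=(d>0)&(r<.02)&(X[...,2]>.04)&(X[...,2]<.08)
    w=(d>0)&(r<.05)&(p.min(2)>60)&(X[...,2]>.085)&(X[...,2]<.15)
    print(n,m.sum(),X[m].mean(0).round(4) if m.any() else 0,"spindle",s.sum(),X[s].mean(0).round(4) if s.any() else 0,"roll",w.sum(),[np.percentile(X[w],k,axis=0).round(4).tolist() for k in(3,50,97)] if w.any() else 0)
E
```

```text
finger_gap: 0.685
finger_force: 30.0
finger_gap: 0.683
finger_force: 30.0
finger_gap: 0.684
finger_force: 30.0
t 11.13 pos [0.5788 0.0337 0.0833] units [-0.05  0.    3.17] yaw_y 70.31 zax [-0. -0. -1.] F [-0.1 -0.5 -1.5] gap 60.2 ff 30.0
scene 63 [0.5986 0.0284 0.1353] spindle 89 [0.5851 0.0402 0.057 ] roll 407 [[0.5609, 0.0111, 0.1033], [0.5988, 0.0329, 0.1298], [0.6081, 0.057, 0.1375]]
top 0 0 spindle 0 0 roll 0 0
```

```bash
python3 - <<'E'
from h import *
p,d=cams.capture("scene");X=cloud("scene",d);r=np.hypot(X[...,0]-.579,X[...,1]-.034)
lum=p.min(2)
for nm,m,z in(("roll",(d>0)&(r<.05)&(lum>60)&(X[...,2]>.095)&(X[...,2]<.12),.108),("spindle",(d>0)&(r<.025)&(X[...,2]>.025)&(X[...,2]<.06),.042)):
    rows=[(v,np.flatnonzero(m[v])) for v in range(400) if m[v].sum()>5]
    print(nm,[(v,c.min(),c.max()) for v,c in rows][::3], "proj",proj("scene",[[.5788,.0337,z]]).round(1))
E
python3 -m creep '[[[0,0,0.4],[0,0,0],0.7],[[0,0,0.4],[0,0,0],0.7],[[0,0,0.4],[0,0,0],0.7],[[0,0,0.2],[0,0,0],0.7],[[0,0,0],[0,0,0],0.7]]' |sed -n 2,4p
```

```text
roll [(195, np.int64(299), np.int64(304)), (198, np.int64(301), np.int64(314)), (201, np.int64(305), np.int64(317))] proj [[310.4 192.1]]
spindle [(211, np.int64(308), np.int64(315)), (214, np.int64(308), np.int64(315)), (217, np.int64(308), np.int64(315))] proj [[310.4 212.4]]
tool_pos: [0.5779, 0.0333, 0.0535]
ee_rot: [0.172, 0.985, -0.0, -0.001]
ft_force: [-0.7, -0.5, -0.7]
```

```bash
python3 -m creep '[[[0,0,0.2],[0,0,0],0.7],[[0,0,0.2],[0,0,0],0.7],[[0,0,0.1],[0,0,0],0.7],[[0,0,0],[0,0,0],0.7]]' |sed -n 2,4p
python3 -m creep '[[[0,0,0.2],[0,0,0],0.7],[[0,0,0.2],[0,0,0],0.7],[[0,0,0],[0,0,0],0.7]]' |sed -n 2,4p
```

```text
tool_pos: [0.5787, 0.0336, 0.0447]
ee_rot: [0.171, 0.985, -0.0, -0.0]
ft_force: [0.2, -0.8, -0.7]
tool_pos: [0.579, 0.0339, 0.0366]
ee_rot: [0.171, 0.985, 0.0, 0.0]
ft_force: [1.0, 0.6, -1.6]
```

```bash
python3 -m creep '[[[0,0,0.25],[0,0,0],0.7],[[0,0,0.25],[0,0,0],0.7],[[0,0,0.25],[0,0,0],0.7],[[0,0,0.25],[0,0,0],0.7],[[0,0,0],[0,0,0],0.7]]' |sed -n 2,4p
python3 -m creep '[[[0,0,0.25],[0,0,0],0.7],[[0,0,0.25],[0,0,0],0.7],[[0,0,0.25],[0,0,0],0.7],[[0,0,0.2],[0,0,0],0.7],[[0,0,0],[0,0,0],0.7],[[0,0,0],[0,0,0],0.7]]' |sed -n 2,4p
```

```text
tool_pos: [0.579, 0.0339, 0.0161]
ee_rot: [0.171, 0.985, 0.0, -0.0]
ft_force: [2.2, 2.0, -2.7]
tool_pos: [0.579, 0.034, -0.0023]
ee_rot: [0.171, 0.985, 0.0, -0.0]
ft_force: [2.9, 2.7, -3.5]
```

```bash
python3 -m creep '[[[0,0,0.1],[0,0,0],0.7],[[0,0,0],[0,0,0],0.7],[[0,0,0],[0,0,0],0.7]]' |sed -n 2,4p
python3 -m creep '[[[0,0,0],[0,0,0],0],[[0,0,0],[0,0,0],0],[[0,0,0],[0,0,0],0],[[0,0,0],[0,0,0],0],[[0,0,0],[0,0,0],0],[[0,0,0],[0,0,0],0],[[0,0,-0.3],[0,0,0],0],[[0,0,-0.8],[0,0,0],0],[[0,0,-0.8],[0,0,0],0],[[0,0,-0.8],[0,0,0],0]]' 
python3 -m creep '[[[0,0,-0.8],[0,0,0],0],[[0,0,-0.8],[0,0,0],0],[[0,0.6,-0.8],[0,0,0],0],[[0,0.8,-0.8],[0,0,0],0],[[0,0.8,-0.5],[0,0,0],0],[[0,0.8,0],[0,0,0],0],[[0,0.8,0],[0,0,0],0],[[0,0.8,0],[0,0,0],0],[[0,0.8,0],[0,0,0],0]]' >/dev/null
python3 - <<'E'
from h import *
need([.553,.246,.08])
for n in("scene","top"):
    p,d=cams.capture(n);X=cloud(n,d);r=np.hypot(X[...,0]-.58,X[...,1]-.035)
    m=(d>0)&(r<.04)&(r>.015)&(p.min(2)>60)&(X[...,2]>.04)&(X[...,2]<.1)
    print(n,m.sum(),X[m].mean(0).round(4) if m.any() else 0,np.percentile(X[m][:,2],[5,50,95]).round(4) if m.any() else 0)
E
```

```text
tool_pos: [0.5791, 0.0338, -0.0039]
ee_rot: [0.171, 0.985, 0.0, 0.0]
ft_force: [2.5, 2.5, -3.4]
time_s: 14.28
tool_pos: [0.5788, 0.0334, 0.051]
ee_rot: [0.172, 0.985, -0.0, -0.0]
ft_force: [0.9, 0.8, 0.1]
finger_gap: 0.998
finger_force: 0.0
t 15.03 pos [0.6152 0.1366 0.1231] units [4.77 4.1  2.16] yaw_y 70.26 zax [-0.002 -0.    -1.   ] F [ 0.6 -0.5 -0.6] gap 88.0 ff 0.0
scene 252 [0.5847 0.0397 0.0474] [0.0422 0.048  0.0499]
top 401 [0.5774 0.0315 0.0478] [0.0442 0.0479 0.0511]
```

The roll is home: its top is at 48 mm in both views and it is released. Now the tweezers' pose.

```bash
python3 - <<'E'
from h import *
def loc(P,c,a): 
    return Rn.from_euler('z',-a,degrees=True).apply(P-np.array([c[0],c[1],0]))
for n,c,a in(("top",(.5626,.2491),-10.8),("scene",(.567,.2545),-10.3)):
    z=np.load(n+"0.npz");p=z["p"].astype(int);d=z["d"];X=cloud(n,d)
    gray=(p.max(2)-p.min(2)<30)&(p.min(2)>70)
    near=(np.hypot(X[...,0]-.563,X[...,1]-.25)<.12)&(d>0)
    m=gray&near&(X[...,2]>.012);q=loc(plane(n,np.argwhere(m)[:,::-1],.040),c,a)
    print(n,"gray x",np.percentile(q[:,0],[1,99]).round(4),"spine y",q[q[:,0]<-.078][:,1].mean().round(4))
    for x in(-.05,-.03,-.01,.01,.03,.075):
        s=q[abs(q[:,0]-x)<.006]
        for sg in(1,-1):
            t=s[s[:,1]*sg>0.002];print(round(x,2),sg,len(t),t[:,1].mean().round(4) if len(t) else 0,end="; ")
    print()
    k=(p.max(2)<75)&(p.max(2)-p.min(2)<30)&near;uv=np.argwhere(k)[:,::-1];q=loc(plane(n,uv,.026),c,a);w=(abs(q[:,0]-.05)<.025)&(abs(q[:,1])<.025)
    print("rider",w.sum(),q[w].mean(0).round(4),q[w].std(0).round(4))
E
```

```text
top gray x [-0.0968  0.079 ] spine y 0.0005
-0.05 1 0 0; -0.05 -1 4 -0.0077; -0.03 1 5 0.0119; -0.03 -1 3 -0.0102; -0.01 1 5 0.0136; -0.01 -1 4 -0.0116; 0.01 1 5 0.0154; 0.01 -1 3 -0.0137; 0.03 1 5 0.0171; 0.03 -1 3 -0.0155; 0.07 1 5 0.0209; 0.07 -1 3 -0.0208; 
rider 18 [ 0.0472 -0.0031  0.026 ] [0.0068 0.0087 0.    ]
scene gray x [-0.0977  0.0819] spine y -0.0006
-0.05 1 5 0.0086; -0.05 -1 7 -0.0086; -0.03 1 7 0.0103; -0.03 -1 7 -0.011; -0.01 1 5 0.0123; -0.01 -1 7 -0.0131; 0.01 1 4 0.0142; 0.01 -1 8 -0.0157; 0.03 1 6 0.016; 0.03 -1 6 -0.0176; 0.07 1 8 0.0208; 0.07 -1 7 -0.0197; 
rider 51 [ 0.0487 -0.0091  0.026 ] [0.012  0.0125 0.    ]
```

```bash
python3 - <<'E'
from h import *
for n,c,a in(("top",(.5626,.2491),-10.8),("scene",(.567,.2545),-10.3)):
    im=np.load(n+"0.npz")["p"].astype(np.float32).mean(2)
    ys=np.arange(-24,25,1.)
    L=[]
    for x in(.046,.050,.054):
        P=np.c_[np.full(len(ys),x),ys/1000,np.full(len(ys),.0255)]
        W=Rn.from_euler('z',a,degrees=True).apply(P)+[c[0],c[1],0];uv=proj(n,W).astype(np.float32)
        L.append(cv2.remap(im,uv[:,:1].copy(),uv[:,1:].copy(),cv2.INTER_LINEAR)[:,0])
    L=np.mean(L,0);print(n,[(int(y),int(v)) for y,v in zip(ys,L)])
    w=np.clip(110-L,0,None)*(abs(ys)<13);print("rider y",(w*ys).sum()/w.sum())
need([.5631,.2496,-.016])
E
```

```text
top [(-24, 141), (-23, 150), (-22, 158), (-21, 156), (-20, 153), (-19, 140), (-18, 124), (-17, 113), (-16, 109), (-15, 111), (-14, 122), (-13, 134), (-12, 142), (-11, 149), (-10, 145), (-9, 134), (-8, 120), (-7, 101), (-6, 83), (-5, 71), (-4, 61), (-3, 64), (-2, 73), (-1, 88), (0, 109), (1, 130), (2, 142), (3, 152), (4, 156), (5, 158), (6, 159), (7, 160), (8, 161), (9, 160), (10, 159), (11, 159), (12, 157), (13, 156), (14, 152), (15, 148), (16, 137), (17, 126), (18, 114), (19, 101), (20, 94), (21, 93), (22, 92), (23, 92), (24, 93)]
rider y -3.689201495731303
scene [(-24, 86), (-23, 77), (-22, 72), (-21, 73), (-20, 83), (-19, 96), (-18, 112), (-17, 128), (-16, 140), (-15, 141), (-14, 140), (-13, 137), (-12, 125), (-11, 108), (-10, 89), (-9, 72), (-8, 58), (-7, 53), (-6, 54), (-5, 59), (-4, 77), (-3, 99), (-2, 120), (-1, 130), (0, 139), (1, 144), (2, 146), (3, 147), (4, 145), (5, 145), (6, 146), (7, 146), (8, 145), (9, 143), (10, 142), (11, 141), (12, 136), (13, 127), (14, 116), (15, 101), (16, 84), (17, 75), (18, 78), (19, 82), (20, 86), (21, 87), (22, 83), (23, 74), (24, 67)]
rider y -6.668651939988308
t 15.13 pos [0.6154 0.1391 0.1228] units [4.3  4.33 6.95] yaw_y 70.48 zax [-0.001  0.001 -1.   ] F [ 0.1  0.6 -0.1] gap 87.8 ff 0.0
```

```bash
python3 -m creep '[[[0.4,0.5,0],[0,0,-0.5],0],[[0.5,0.5,0],[0,0,-0.5],0],[[0.5,0.5,0],[0,0,-0.48],0],[[0.5,0.5,0],[0,0,0],0],[[0.5,0.5,0],[0,0,0],0],[[0.5,0.5,0],[0,0,0],0],[[0.3,0.3,0],[0,0,0],0],[[0,0,0],[0,0,0],0],[[0,0,0],[0,0,0],0]]' >/dev/null
python3 -c "from h import *;need([.5631,.2496,-.016])"
```

```text
t 15.88 pos [0.5685 0.2146 0.1243] units [0.6  1.67 7.02] yaw_y 79.19 zax [ 0. -0. -1.] F [-0.6  0.4  0.2] gap 88.3 ff 0.0
```

```bash
python3 -m creep '[[[0.3,0.84,0],[0,0,0],0],[[0.3,0.84,0],[0,0,0],0],[[0,0,0.8],[0,0,0],0],[[0,0,0.8],[0,0,0],0],[[0,0,0.8],[0,0,0],0],[[0,0,0.8],[0,0,0],0],[[0,0,0.8],[0,0,0],0],[[0,0,0.6],[0,0,0],0],[[0,0,0],[0,0,0],0]]' | sed -n 2,4p
python3 -c "from h import *;need([.5631,.2496,-.016])"
```

```text
tool_pos: [0.5623, 0.2477, 0.0297]
ee_rot: [0.095, 0.995, -0.001, -0.001]
ft_force: [0.6, -0.3, -0.1]
t 16.63 pos [0.5623 0.2477 0.0297] units [-0.03  0.11  2.28] yaw_y 79.06 zax [-0.003 -0.002 -1.   ] F [ 0.6 -0.3 -0.1] gap 88.1 ff 0.0
```

```bash
python3 -m creep '[[[0,0.1,0.5],[0,0,0],0],[[0,0,0.5],[0,0,0],0.2],[[0,0,0.5],[0,0,0],0.3],[[0,0,0.5],[0,0,0],0.4],[[0,0,0.26],[0,0,0],0.5],[[0,0,0],[0,0,0],0.6],[[0,0,0],[0,0,0],0.62],[[0,0,0],[0,0,0],0.62],[[0,0,0],[0,0,0],0.62],[[0,0,0],[0,0,0],0.62]]'
python3 -c "from h import *;need([.5631,.2496,-.016])"
```

```text
time_s: 17.47
tool_pos: [0.564, 0.2515, -0.0125]
ee_rot: [0.095, 0.995, 0.0, 0.0]
ft_force: [0.5, 1.0, -0.1]
finger_gap: 0.393
finger_force: 0.2
t 17.47 pos [ 0.564   0.2515 -0.0125] units [ 0.03 -0.1   0.18] yaw_y 79.12 zax [ 0.001  0.001 -1.   ] F [ 0.5  1.  -0.1] gap 34.6 ff 0.2
```

```bash
python3 -m creep '[[[0,-0.05,0.1],[0,0,0],0.62],[[0,-0.05,0.08],[0,0,0],0.64],[[0,0,0],[0,0,0],0.66],[[0,0,0],[0,0,0],0.67],[[0,0,0],[0,0,0],0.68],[[0,0,0],[0,0,0],0.68],[[0,0,0],[0,0,0],0.68]]'|tail -4
python3 -m creep '[[[0,0,0],[0,0,0],0.7],[[0,0,0],[0,0,0],0.72],[[0,0,0],[0,0,0],0.74],[[0,0,0],[0,0,0],0.756],[[0,0,0],[0,0,0],0.756],[[0,0,0],[0,0,0],0.756],[[0,0,0],[0,0,0],0.756],[[0,0,0],[0,0,0],0.756]]'
```

```text
ee_rot: [0.095, 0.996, 0.0, 0.0]
ft_force: [0.2, 3.4, 3.7]
finger_gap: 0.32
finger_force: 5.0
time_s: 18.72
tool_pos: [0.5637, 0.2498, -0.0163]
ee_rot: [0.095, 0.996, 0.0, 0.0]
ft_force: [1.0, 3.1, 5.2]
finger_gap: 0.247
finger_force: 6.9
```

```bash
python3 -m creep '[[[0,0,-0.1],[0,0,0],0.756],[[0,0,-0.2],[0,0,0],0.756],[[0,0,-0.3],[0,0,0],0.756],[[0,0,-0.5],[0,0,0],0.756],[[0,0,-0.5],[0,0,0],0.756],[[0,0,-0.5],[0,0,0],0.756],[[0,0,-0.5],[0,0,0],0.756],[[0,0,-0.4],[0,0,0],0.756],[[0,0,0],[0,0,0],0.756],[[0,0,0],[0,0,0],0.756]]'
python3 - <<'E'
from h import *
need([.5631,.2496,-.016])
p,d=cams.capture("scene");t,_=cams.capture("top")
print(proj("scene",[[.56,.25,.1]]),proj("top",[[.56,.25,.1]]))
a=cv2.resize(p[180:280,330:460],None,fx=6,fy=6,interpolation=cv2.INTER_CUBIC)[:600,:780];cv2.imwrite("pics/t1.png",a)
E
```

```text
time_s: 19.55
tool_pos: [0.5636, 0.2496, 0.0441]
ee_rot: [0.095, 0.996, 0.0, 0.001]
ft_force: [-0.9, 0.1, -0.9]
finger_gap: 0.249
finger_force: 4.9
t 19.55 pos [0.5636 0.2496 0.0441] units [ 0.03 -0.01  3.  ] yaw_y 79.14 zax [ 0.001  0.001 -1.   ] F [-0.9  0.1 -0.9] gap 22.0 ff 4.9
[[398.00134425 220.84439126]] [[215.88850859 229.35200503]]
```

View pics/t1.png

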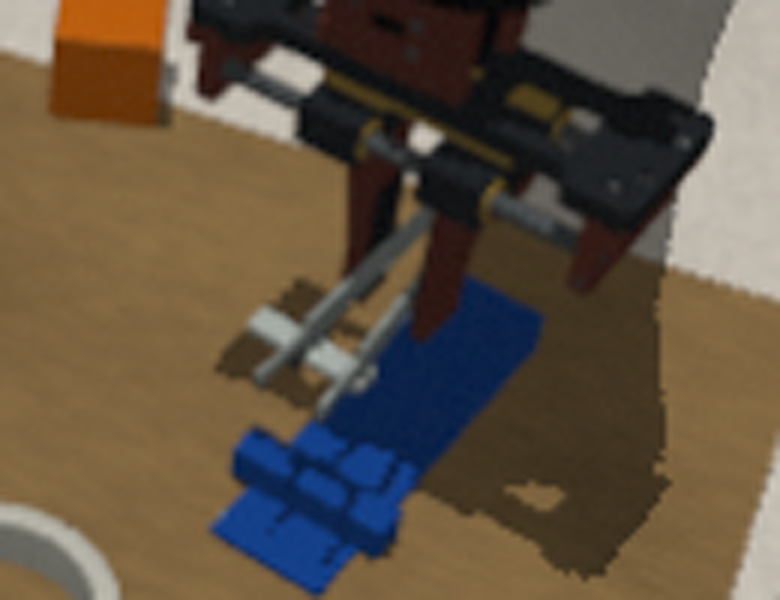

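The scene view shows the tweezers lifted clear of the rest, with the sprung leg on the left at (300,330) and the dark rider at or under it. I bring them nearer the scene camera to measure leg against rider.

```bash
python3 -m creep '[[[-0.3,0.05,-0.5],[0,0,0],0.756],[[-0.5,0.1,-0.8],[0,0,0],0.756],[[-0.5,0.1,-0.8],[0,0,0],0.756],[[-0.5,0.1,-0.8],[0,0,0],0.756],[[-0.5,0.1,-0.8],[0,0,0],0.756],[[-0.5,0.1,-0.8],[0,0,0],0.756],[[-0.5,0.1,-0.8],[0,0,0],0.756],[[-0.5,0.1,-0.8],[0,0,0],0.756]]'>/dev/null
python3 -m creep '[[[-0.5,0.1,-0.8],[0,0,0],0.756],[[-0.5,0.1,-0.8],[0,0,0],0.756],[[-0.5,0.1,-0.8],[0,0,0],0.756],[[-0.5,0.1,-0.8],[0,0,0],0.756],[[-0.5,0.1,-0.8],[0,0,0],0.756],[[-0.5,0.1,-0.8],[0,0,0],0.756],[[-0.3,0.1,-0.5],[0,0,0],0.756],[[0,0,0],[0,0,0],0.756],[[0,0,0],[0,0,0],0.756],[[0,0,0],[0,0,0],0.756]]'
python3 - <<'E'
from h import *
need([.5788,.034,.1])
p,d=cams.capture("scene");np.savez("t2.npz",p=p,d=d);X=cloud("scene",d)
s=readout.observe();g=s["tool_pos"]+[0,0,.049]
c=proj("scene",[g+[.06,-.01,0]])[0].astype(int);print(c)
x0,y0=c[0]-45,c[1]-35
cv2.imwrite("pics/t2.png",cv2.resize(p[y0:y0+70,x0:x0+90],None,fx=8,fy=8,interpolation=cv2.INTER_CUBIC));print(x0,y0)
E
```

```text
time_s: 21.15
tool_pos: [0.7074, 0.251, 0.2696]
ee_rot: [0.095, 0.995, -0.0, -0.001]
ft_force: [0.5, -0.2, -0.4]
finger_gap: 0.247
finger_force: 4.9
t 21.15 pos [0.7074 0.251  0.2696] units [  4.25 -11.86   8.5 ] yaw_y 79.13 zax [-0.002 -0.001 -1.   ] F [ 0.5 -0.2 -0.4] gap 21.7 ff 4.9
[366 197]
321 162
```

View pics/t2.png

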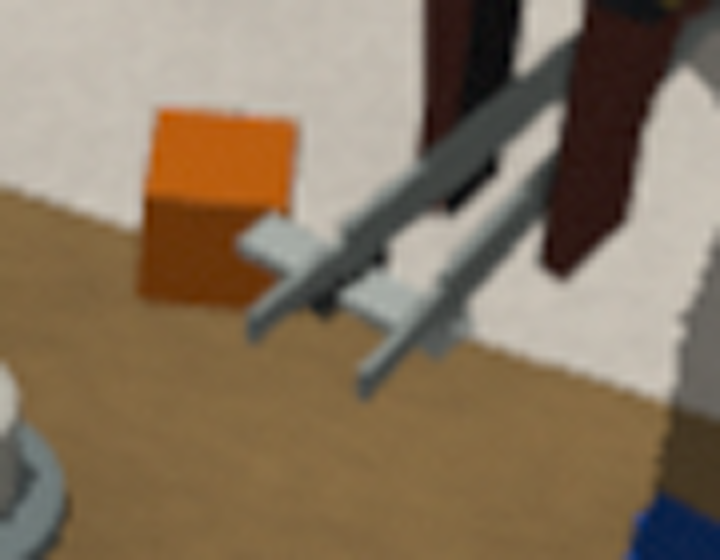

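The crop shows the sprung leg's tip at (255,330), the fixed leg's tip at (365,390) and the strip from (245,240) to (460,335). The dark rider shows on the +y side of the sprung leg at (322,300) and (370,255). Now some numbers along the strip.

```bash
cat > prof.py <<'E'
from h import *
def prof(f,xs,z,ys,dy=-4.3,yaw=-10.87,pos=None,o=(-.001,-.0005)):
    im=np.load(f)["p"];R=Rn.from_euler('z',yaw,degrees=True);out=[]
    for x in xs:
        W=R.apply(np.c_[np.full(len(ys),x),ys+dy,np.full(len(ys),z)]/1000)+np.array(pos)+[o[0],o[1],.0363]
        uv=proj("scene",W).astype(np.float32);out.append(cv2.remap(im,uv[:,:1].copy(),uv[:,1:].copy(),cv2.INTER_CUBIC)[:,0].astype(int))
    return np.array(out)
E
python3 - <<'E'
from prof import *
P=[.7076,.251,.2696];ys=np.arange(-34,34,1.)
for x in(39,42,50,58,61):
    q=prof("t2.npz",[x],5.5,ys,pos=P)[0];print(x,' '.join(f"{int(y)}:{v.mean():.0f}{'o' if v[2]-v[0]>25 else ''}" for y,v in zip(ys,q)))
for x in(70,80):
    q=prof("t2.npz",[x],20,ys,pos=P)[0];print("top",x,' '.join(f"{int(y)}:{v.mean():.0f}{'o' if v[2]-v[0]>25 else ''}" for y,v in zip(ys,q)))
E
```

```text
39 -34:97o -33:98o -32:99o -31:97o -30:90o -29:98o -28:117o -27:146o -26:174 -25:192 -24:191 -23:187 -22:187 -21:187 -20:188 -19:189 -18:190 -17:186 -16:179 -15:165 -14:147 -13:124 -12:110 -11:89 -10:69 -9:62 -8:66 -7:67 -6:64 -5:72 -4:90 -3:129 -2:165 -1:185 0:185 1:186 2:185 3:186 4:188 5:189 6:190 7:191 8:186 9:168 10:140 11:116 12:95 13:73 14:64 15:63 16:66 17:81 18:118 19:156 20:186 21:191 22:191 23:191 24:191 25:190 26:188 27:186 28:187 29:188 30:188 31:188 32:188 33:189
42 -34:97o -33:98o -32:99o -31:98o -30:97o -29:96o -28:93o -27:103o -26:118o -25:144o -24:172 -23:193 -22:194 -21:190 -20:190 -19:190 -18:189 -17:186 -16:184 -15:173 -14:159 -13:134 -12:109 -11:81 -10:67 -9:61 -8:65 -7:68 -6:67 -5:64 -4:55 -3:63 -2:86 -1:130 0:162 1:186 2:186 3:186 4:187 5:188 6:189 7:190 8:186 9:174 10:151 11:121 12:95 13:76 14:65 15:64 16:67 17:76 18:110 19:149 20:181 21:188 22:189 23:188 24:189 25:188 26:187 27:185 28:185 29:187 30:187 31:188 32:187 33:186
50 -34:73o -33:68o -32:64o -31:59o -30:56o -29:63o -28:81o -27:119o -26:149 -25:165 -24:167 -23:168 -22:169 -21:168 -20:167 -19:167 -18:1
[... 1567 characters left out ...]
0:76 1:68 2:66 3:60 4:49 5:41 6:55 7:100 8:138 9:161 10:168 11:171 12:169 13:168 14:169 15:171 16:169 17:168 18:168 19:162 20:150 21:139 22:118 23:93 24:73 25:69 26:75 27:81 28:82 29:88 30:94 31:97 32:97o 33:100o
top 80 -34:57o -33:49o -32:56o -31:56o -30:55o -29:56o -28:57o -27:57o -26:57o -25:56o -24:57o -23:57o -22:57o -21:57o -20:57o -19:58o -18:57o -17:57o -16:57o -15:56o -14:55o -13:54o -12:53o -11:54o -10:55o -9:54o -8:53o -7:54o -6:55o -5:67o -4:92o -3:117 -2:122 -1:102 0:80 1:69 2:67 3:62 4:60 5:50 6:42 7:41 8:45 9:58o 10:78o 11:92o 12:99o 13:99o 14:97o 15:98o 16:98o 17:97o 18:96o 19:97o 20:102o 21:117o 22:132 23:121 24:91 25:69 26:75 27:88o 28:95o 29:97o 30:97o 31:97o 32:97o 33:98o
```

The leg is near the rider, but this oblique view limits accuracy. I turn the tweezers to face the camera and come closer for a symmetric view.

```bash
python3 -m creep '[[[0,0,-0.3],[0,0,-0.5],0.756],[[0,0,-0.5],[0,0,-0.8],0.756],[[0,0,-0.5],[0,0,-0.8],0.756],[[0,0,-0.5],[0,0,-0.8],0.756],[[0,0,-0.5],[0,0,-0.8],0.756],[[0,0,-0.5],[0,0,-0.8],0.756],[[0,0,-0.5],[0,0,-0.5],0.756],[[0,0,0],[0,0,0],0.756],[[0,0,0],[0,0,0],0.756]]'|tail -2
python3 -c "from h import *;need([.77,.27,.35])"
```

```text
finger_gap: 0.248
finger_force: 4.9
t 21.95 pos [0.708  0.2511 0.337 ] units [-3.24 -0.12 -0.65] yaw_y 109.03 zax [-0.  0. -1.] F [-0.6  0.5  0. ] gap 21.9 ff 4.9
```

```bash
python3 -m creep '[[[-0.5,0,-0.1],[0,0,0],0.756],[[-0.6,0,-0.1],[0,0,0],0.756],[[-0.6,0,-0.1],[0,0,0],0.756],[[-0.6,0,-0.1],[0,0,0],0.756],[[-0.6,0,-0.1],[0,0,0],0.756],[[-0.4,0,-0.1],[0,0,0],0.756],[[0,0,0],[0,0,0],0.756],[[0,0,0],[0,0,0],0.756],[[0,0,0],[0,0,0],0.756]]'|tail -2
python3 - <<'E'
from prof import *
need([.5788,.034,.1]);s=readout.observe();P=s["tool_pos"];y=Rn.from_quat(s["ee_rot"]).apply([0,1,0]);yaw=np.degrees(np.arctan2(y[1],y[0]))-90
p,d=cams.capture("scene");np.savez("t3.npz",p=p,d=d);ys=np.arange(-34,34,1.)
print(yaw,proj("scene",[P+[0,0,.0363],P+[.05,.017,.0418]]).round(0))
for z,xs in((5.5,(42,46,50,54,58,61,64)),(20,(60,66,72,78))):
  for x in xs:
    q=prof("t3.npz",[x],z,ys,pos=P,yaw=yaw,o=(0,0))[0];print(z,x,' '.join(f"{int(a)}:{v.mean():.0f}" for a,v in zip(ys,q)))
E
```

```text
finger_gap: 0.243
finger_force: 4.9
t 22.7 pos [0.7701 0.2725 0.3484] units [12.92 -8.14 12.44] yaw_y 109.07 zax [-0.001 -0.    -1.   ] F [ 0.1 -1.  -0.1] gap 21.4 ff 4.9
19.07161345968555 [[391. 171.]
 [390. 191.]]
5.5 42 -34:187 -33:188 -32:188 -31:188 -30:188 -29:188 -28:188 -27:188 -26:187 -25:186 -24:185 -23:187 -22:189 -21:188 -20:188 -19:187 -18:186 -17:186 -16:188 -15:189 -14:191 -13:189 -12:180 -11:148 -10:96 -9:57 -8:56 -7:79 -6:108 -5:128 -4:144 -3:175 -2:190 -1:187 0:186 1:187 2:187 3:187 4:188 5:188 6:188 7:188 8:189 9:189 10:189 11:190 12:192 13:194 14:175 15:124 16:71 17:95 18:124 19:129 20:113 21:102 22:100 23:102 24:102 25:102 26:102 27:103 28:103 29:103 30:102 31:102 32:102 33:101
5.5 46 -34:188 -33:187 -32:185 -31:185 -30:185 -29:186 -28:181 -27:177 -26:178 -25:180 -24:181 -23:177 -22:170 -21:166 -20:177 -19:184 -18:184 -17:180 -16:182 -15:183 -14:184 -13:184 -12:171 -11:117 -10:64 -9:59 -8:58 -7:82 -6:114 -5:131 -4:136 -3:156 -2:177 -1:184 0:185 1:188 2:188 3:185 4:185 5:188 6:188 7:185 8:177 9:173 10:180 11:189 12:188 13:190 14:173 15:129 16:87 17:105 18:136 19:1
[... 3803 characters left out ...]
1:169 2:169 3:169 4:169 5:169 6:169 7:169 8:170 9:170 10:171 11:163 12:141 13:120 14:110 15:91 16:89 17:119 18:140 19:164 20:187 21:177 22:135 23:104 24:103 25:103 26:102 27:102 28:103 29:102 30:101 31:101 32:102 33:101
20 78 -34:184 -33:194 -32:192 -31:188 -30:168 -29:128 -28:111 -27:107 -26:104 -25:99 -24:100 -23:107 -22:114 -21:114 -20:110 -19:108 -18:106 -17:100 -16:95 -15:98 -14:101 -13:104 -12:89 -11:62 -10:53 -9:53 -8:90 -7:138 -6:152 -5:127 -4:103 -3:109 -2:112 -1:111 0:111 1:107 2:98 3:93 4:95 5:102 6:109 7:112 8:114 9:115 10:112 11:103 12:99 13:94 14:89 15:79 16:80 17:110 18:140 19:153 20:145 21:121 22:100 23:103 24:102 25:102 26:102 27:102 28:104 29:103 30:102 31:102 32:103 33:102
```

Facing the camera, the dark rider spans about −11.0 to −2.5 along the strip. Allowing for parallax, the 3 mm leg sits centred on it to within about 0.5 mm, so closure 0.756 stays. Now to the roll.

```bash
python3 -c "from h import *;need([.5017,.0036,.10])"
```

```text
t 22.75 pos [0.7701 0.2725 0.349 ] units [17.07 -8.32 12.46] yaw_y 109.09 zax [-0.001 -0.    -1.   ] F [0.4 0.2 0.1] gap 21.6 ff 4.9
```

```bash
python3 -m creep '[[[0.3,-0.15,0.1],[0,0,0],0.756],[[0.5,-0.25,0.3],[0,0,0],0.756],[[0.7,-0.34,0.4],[0,0,0],0.756],[[0.7,-0.34,0.4],[0,0,0],0.756],[[0.7,-0.34,0.4],[0,0,0],0.756],[[0.7,-0.34,0.4],[0,0,0],0.756],[[0.7,-0.34,0.4],[0,0,0],0.756],[[0.7,-0.34,0.4],[0,0,0],0.756],[[0.7,-0.34,0.4],[0,0,0],0.756],[[0.7,-0.34,0.4],[0,0,0],0.756]]'|tail -2
python3 -m creep '[[[0.7,-0.34,0.4],[0,0,0],0.756],[[0.7,-0.34,0.4],[0,0,0],0.756],[[0.7,-0.34,0.4],[0,0,0],0.756],[[0.7,-0.34,0.4],[0,0,0],0.756],[[0.7,-0.34,0.4],[0,0,0],0.756],[[0.7,-0.34,0.4],[0,0,0],0.756],[[0.7,-0.34,0.4],[0,0,0],0.756],[[0.7,-0.34,0.4],[0,0,0],0.756],[[0.7,-0.34,0.4],[0,0,0],0.756],[[0.7,-0.34,0.4],[0,0,0],0.756]]'|tail -2
python3 -m creep '[[[0.7,-0.34,0.4],[0,0,0],0.756],[[0.7,-0.34,0.4],[0,0,0],0.756],[[0.7,-0.34,0.4],[0,0,0],0.756],[[0.4,-0.2,0.4],[0,0,0],0.756],[[0.3,-0.15,0.3],[0,0,0],0.756],[[0,0,0],[0,0,0],0.756],[[0,0,0],[0,0,0],0.756]]'|tail -2
python3 -c "from h import *;need([.5017,.0036,.043])"
```

```text
finger_gap: 0.248
finger_force: 4.9
finger_gap: 0.247
finger_force: 4.9
finger_gap: 0.246
finger_force: 4.9
t 25.0 pos [0.5162 0.0177 0.1595] units [ 0.92 -0.43  5.82] yaw_y 109.12 zax [ 0.  0. -1.] F [-0.   0.  -0.3] gap 21.6 ff 4.9
```

```bash
python3 -m creep '[[[0.46,-0.22,0.3],[0,0,0],0.756],[[0.46,-0.21,0.5],[0,0,0],0.756],[[0,0,0.5],[0,0,0],0.756],[[0,0,0.5],[0,0,0],0.756],[[0,0,0.5],[0,0,0],0.756],[[0,0,0.5],[0,0,0],0.756],[[0,0,0.2],[0,0,0],0.756],[[0,0,0],[0,0,0],0.756],[[0,0,0],[0,0,0],0.756]]'|tail -2
cat > tip.py <<'E'
from h import *
need([.5017,.0036,.043]);s=readout.observe();P=s["tool_pos"]
p,d=cams.capture("scene");X=cloud("scene",d);R=Rn.from_euler('z',19.1,degrees=True)
zu=P[2]+.0363
L=R.inv().apply((X-[P[0],P[1],0]).reshape(-1,3)).reshape(X.shape)
m=(d>0)&(L[...,0]>.02)&(L[...,0]<.1)&(abs(L[...,1])<.04)&(X[...,2]>zu-.01)&(X[...,2]<zu+.04)
for x in(.03,.05,.065,.08):
    k=m&(abs(L[...,0]-x)<.006);q=L[k]
    print(x,k.sum(),"z-underside",np.percentile(q[:,2]-zu,[5,50,95]).round(4),"y",np.unique((q[:,1]*1000//3*3).astype(int),return_counts=True))
print("max x",np.percentile(L[m][:,0],99),"tipmax world",X[m][L[m][:,0]>.075].mean(0) )
a=L[m];print("roll axis local",R.inv().apply([.579-P[0],.034-P[1],0]).round(4))
rr=np.hypot(X[...,0]-.583,X[...,1]-.038);w=(d>0)&(rr<.035)&(p.min(2)>60)&(X[...,2]<.055)&(X[...,2]>.04);print("roll top",w.sum(),X[w].mean(0).round(4),np.median(X[w][:,2]).round(4))
E
python3 tip.py
```

```text
finger_gap: 0.243
finger_force: 4.9
t 25.75 pos [0.5016 0.0033 0.099 ] units [-0.01  0.01  2.8 ] yaw_y 109.14 zax [-0.001 -0.    -1.   ] F [ 0.2 -0.3  0.2] gap 21.4 ff 4.9
0.03 11 z-underside [0.0085 0.0197 0.0212] y (array([-12,  -9,   9,  12]), array([1, 7, 1, 2]))
0.05 75 z-underside [0.0008 0.0047 0.0201] y (array([-33, -30, -27, -24, -21, -18, -15, -12,  -9,  -6,  -3,   0,   3,
         6,   9,  12,  15]), array([ 6,  4,  4,  5,  3,  4,  1,  3, 11,  6,  3,  4,  4,  5,  2,  5,  5]))
0.065 10 z-underside [0.0035 0.0162 0.0177] y (array([-12,  -9,  12,  15]), array([2, 3, 2, 3]))
0.08 10 z-underside [0.0119 0.0154 0.0181] y (array([-12,  -9,  15]), array([3, 3, 4]))
max x 0.08455378721385068 tipmax world [0.5785822  0.03031603 0.15087709]
roll axis local [0.0832 0.0037 0.    ]
roll top 290 [0.585  0.0393 0.0477] 0.0482
```

```bash
python3 - <<'E'
from h import *
def fit(d,P,yaw):
    X=cloud("scene",d);R=Rn.from_euler('z',yaw,degrees=True);zu=P[2]+.0363
    L=R.inv().apply((X-[P[0],P[1],zu]).reshape(-1,3));ok=(d.ravel()>0)
    for y0 in(-8.,15.5):
        for lo,hi in((.015,.028),(.028,.044),(.06,.07),(.07,.08)):
            k=ok&(L[:,0]>lo)&(L[:,0]<hi)&(abs(L[:,1]-y0/1000)<.008)&(L[:,2]>0)&(L[:,2]<.035);z=L[k][:,2]*1000
            print(yaw,y0,(lo,hi),k.sum(),np.sort(z)[::-1][:6].round(1))
    k=ok&(L[:,0]<-.07)&(L[:,0]>-.1)&(abs(L[:,1])<.02)&(abs(L[:,2]-.015)<.02);print("spine",k.sum(),np.percentile(L[k][:,2],[50,90]).round(4) if k.any() else 0)
fit(np.load("t3.npz")["d"],np.array([.7701,.2725,.3487]),19.1)
ds=[cams.capture("scene")[1] for _ in range(6)]
fit(np.median(ds,0),readout.observe()["tool_pos"],19.1)
print("rest-noise",np.std([x[200,300] for x in ds]))
E
```

```text
19.1 -8.0 (0.015, 0.028) 19 [31.7 28.9 23.3 20.7 20.5 20.4]
19.1 -8.0 (0.028, 0.044) 23 [20.8 20.2 20.1 20.1 20.  20. ]
19.1 -8.0 (0.06, 0.07) 16 [17.4 17.3 17.2 17.2 17.  16.7]
19.1 -8.0 (0.07, 0.08) 13 [17.8 17.5 17.4 17.2 17.1 17.1]
19.1 15.5 (0.015, 0.028) 31 [30.7 28.9 27.9 24.8 19.9 19.5]
19.1 15.5 (0.028, 0.044) 30 [20.8 20.5 20.4 20.4 20.  20. ]
19.1 15.5 (0.06, 0.07) 15 [17.6 17.3 17.1 17.  16.8 16.6]
19.1 15.5 (0.07, 0.08) 18 [17.5 17.4 17.3 17.1 17.  16.7]
spine 83 [0.016  0.0193]
19.1 -8.0 (0.015, 0.028) 8 [21.  20.8 20.7 20.3 18.9 16.9]
19.1 -8.0 (0.028, 0.044) 14 [21.  20.9 20.7 20.4 20.4 18.9]
19.1 -8.0 (0.06, 0.07) 8 [17.6 17.5 17.2 16.5 14.2 11. ]
19.1 -8.0 (0.07, 0.08) 6 [17.8 17.7 16.5 16.1 14.  11.5]
19.1 15.5 (0.015, 0.028) 3 [21.2 20.6 20.3]
19.1 15.5 (0.028, 0.044) 9 [21.4 21.  20.9 20.7 19.9 19.2]
19.1 15.5 (0.06, 0.07) 5 [18.1 17.6 17.3 15.8 12.1]
19.1 15.5 (0.07, 0.08) 2 [17.9 17.1]
spine 10 [0.011  0.0183]
rest-noise 0.002685738
```

The legs' top is flat at 20 mm up to x = 44 mm and flat at 17 mm beyond (a step in the leg shape), with the spine at about 19 mm, so the tweezers are level. I descend to the final height.

```bash
python3 -m creep '[[[0,0,0.3],[0,0,0],0.756],[[0,0,0.5],[0,0,0],0.756],[[0,0,0.5],[0,0,0],0.756],[[0,0,0.5],[0,0,0],0.756],[[0,0,0.5],[0,0,0],0.756],[[0,0,0.3],[0,0,0],0.756],[[0,0,0.2],[0,0,0],0.756],[[0,0,0],[0,0,0],0.756],[[0,0,0],[0,0,0],0.756],[[0,0,0],[0,0,0],0.756]]'|tail -2
python3 tip.py
```

```text
finger_gap: 0.244
finger_force: 4.9
t 26.93 pos [0.5019 0.0032 0.0436] units [0.   0.02 0.03] yaw_y 109.12 zax [ 0.001  0.    -1.   ] F [-0.6  0.1  0.4] gap 21.4 ff 4.9
0.03 14 z-underside [0.0099 0.0185 0.0212] y (array([-12,  -9,   9,  12]), array([1, 6, 2, 5]))
0.05 75 z-underside [0.0009 0.0048 0.0203] y (array([-33, -30, -27, -24, -21, -18, -15, -12,  -9,  -6,  -3,   0,   3,
         6,   9,  12,  15]), array([4, 4, 6, 4, 5, 4, 2, 3, 9, 4, 4, 3, 5, 5, 4, 6, 3]))
0.065 11 z-underside [0.004  0.0166 0.0191] y (array([-15, -12,  -9,  12,  15]), array([1, 3, 3, 3, 1]))
0.08 14 z-underside [0.0119 0.0161 0.0191] y (array([-12,  -9,  12,  15]), array([4, 4, 1, 5]))
max x 0.08429614931712658 tipmax world [0.57739346 0.0318876  0.09525759]
roll axis local [0.0829 0.0039 0.    ]
roll top 293 [0.5847 0.0395 0.0476] 0.048
```

Tips are about 4 cm above the roll, centred over it, and steady.

```bash
python3 -c "from plant import job_done;print(job_done())"
```

```text
the job is handed in; nothing more can be done
None
```

I handed the job in at about 27 s: the roll is home on the spindle and released, and the tweezers are held level and still about 4 cm above it. The sprung leg measured centred on the rider, to within about 0.5 mm.

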